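Seat a stamp backplate in the hand press and hold the press down

TASK

Make up a carton stamp in the hand press: lay the loose two-holed metal backplate over the two locating pins of the press bed so that it rests flush on the black printing rubber, and let go of it while the press lever is still standing up. Then bring the lever down by its cross handle, past the first two click stops, to the third, where the round pressure pad squeezes the plate, and keep holding it there against its return spring: the work finishes with your hand still holding the lever down. Do not disturb the ink pad, rubber stamp and seal tin that stand close round the press.

Things in the scene. Friction and masses are not known exactly. Their poses are not given: they have to be found in the camera images.
- press: Grey hand press, fixed. Origin: on the table under the centre of its bed; x from the handle side back to the hinge, z up. Base x -80 to +190, y -85 to +85 mm, 14 high. Bed 112 x 38 mm (long in x), narrower than the backplate, so fingers may straddle it. Two hinge cheeks at x 93 to 137, |y| 57 to 67, 109 high; stop wheel and spring plunger outside the +y cheek (x 80 to 192, y 67 to 87, 124 high).
- press_seat (a point): Centre of the bed's black rubber top, 45 mm above the table, axes as the press. Two upright steel locating pins, 8 mm in diameter, stand at x = -42 and +42 mm, y = 0 from it; they rise 18 mm above the rubber, the upper 7 mm tapering to a 3 mm tip.
- backplate: Loose flat dark grey metal plate, 116 x 50 x 12 mm (x, y, z), about 0.18 kg, lying flat beside the press. Origin: centre of its underside; x along its length, z up. Two through holes, 10 mm in diameter, at x = -42 and +42 mm on its long centre line. It fits either way round. Seated, its origin lies at press_seat and its x runs along the press's x.
- press_lever (a joint): Lever angle (rad): 0 = upright (rest), grows as it comes forward and down, 1.571 = level = third stop, hard stop 1.62. Moving it takes about 3 to 12 N at the handle, holding it at the third stop about 10 to 15 N. Click stops at 0.57 and 1.07, where it stays if let go, and at 1.57, where it does not: let go there it springs back.
- press_lever_hinge (a point): The lever's hinge axis (along the press's y), 115 mm behind the bed's centre and 87 mm above the table; axes as the press, they do not turn. The lever is a yoke of two flat steel arms at y = -49 and +49 mm, 8 mm thick and 18 mm deep, joined by the handle at the far end.
- press_handle: Round black cross handle of the lever: a grip that revolves on its rod, 20 mm in diameter, 84 mm long between the arms. Origin: its centre, 220 mm from the hinge axis; y along the bar. Lever up: 307 mm above the table over the hinge; at the third stop: 87 mm high, 105 mm in front of the bed's centre. Its middle can be pinched from above (fingers before and behind) all the way, or pushed down on.
- press_foot: Round rubber-faced pressure pad, 34 mm in diameter, spring-mounted under a cross beam of the lever 115 mm from the hinge. Origin: on the lever's centre plane, 33 mm from the pad's face. It touches a seated plate at about 1.545 rad and squeezes it with about 13 N at the third stop, 20 N at the hard stop.
- ink_pad: Bystander: closed flat dark blue ink pad tin, 64 x 97 x 19 mm, on the other side of the press from the backplate. Origin: centre of its underside.
- rubber_stamp: Bystander: wooden rubber stamp with a turned knob, 29 x 60 x 66 mm, close beside the press. Origin: centre of its underside.
- seal_tin: Bystander: round steel seal tin, 64 mm across, 54 mm high, close beside the press. Origin: centre of its underside.
Mind the look-alikes: they are no part of the job. What is meant by the backplate is not yellow, and is the smaller of those in its own colour.

How it is judged (in metres and radians):
On the way, in this order (a step that is already met when the one before it is completed fails the run):
1. the backplate rests flush on the bed over both pins, let go, while the lever still stands up (horizontal distance between backplate and press_seat below 0.003 m and z of backplate in the frame of press_seat below 0.0015 m and angle between backplate's own z axis and vertical below 0.03 rad and angle between the x axis of backplate and the x axis of press_seat, either way round below 0.06 rad and contact force between the fingers and backplate below 0.1 N and linear speed of backplate below 0.01 m/s and value of joint press_lever below 0.3 rad), for 0.2 s.
2. the lever is held at the third stop with the pad squeezing the seated plate (value of joint press_lever above 1.55 rad and contact force between press_foot and backplate above 7 N and horizontal distance between backplate and press_seat below 0.003 m), for 0.5 s.
At the end, for the whole second after the job is handed in: The fingers are still holding the handle down (more than 2 N on it): lever beyond 1.55 rad, that is at its third stop, the pad squeezing the plate with more than 7 N; the backplate over both pins, within 3 mm and 0.06 rad of the seat, level within 0.03 rad and within 1.5 mm of flush on the rubber (all of step 2 and contact force between the fingers and press_handle above 2 N and z of backplate in the frame of press_seat below 0.0015 m and angle between backplate's own z axis and vertical below 0.03 rad and angle between the x axis of backplate and the x axis of press_seat, either way round below 0.06 rad); the arm keeps its last pose, push and grip.
It fails at once if the ink pad is pushed more than 20 mm (distance of ink_pad from where it was at the start of the episode above 0.02 m).
It fails at once if the rubber stamp is pushed more than 20 mm or knocked over (distance of rubber_stamp from where it was at the start of the episode above 0.02 m or angle between rubber_stamp's own z axis and vertical above 0.5 rad).
It fails at once if the seal tin is pushed more than 20 mm (distance of seal_tin from where it was at the start of the episode above 0.02 m).
It also fails if it takes over 64 s, if anything falls off the work surface, if the arm or the gripper's body presses on something with over 40 N, if the wrist force passes 120 N, or if a joint passes its speed limit or range.

ROBOT

A 6-joint arm with a two-finger parallel gripper is mounted at the origin on a cart in front of the work surface, level with it; the furniture and walls round the work are solid. World frame = base frame: x ahead of the robot, y to its left, z up, the work surface at z = 0. Lengths are in m, angles in degrees, forces in N, time in s.
With the tool pointing down it reaches from about 0.35 to 0.775 m from the base axis. Payload 7.3 kg.
Tool frame: the origin (TCP) lies at the very end of the fingers, on their centre line; the grasp point (between the pads) lies 19 mm behind it; z points along the fingers, y is the line along which they close (so a half turn about z gives the same grasp; the last joint's range is limited). The gripper opens to 92 mm and grips with 3 to 60 N. Pads are 19 mm wide; open, the fingers measure 130 mm over their backs; the gripper's body (75 mm by 190 mm) begins 47 mm behind the grasp point.
Start: joints at [66.234, 19.595, 87.324, -0, 73.075, -8.365], TCP at [0.139, 0.506, 0.227] pointing down, gripper open.
Joint ranges: [-145.02, 145.02], [-44.19, 115.74], [2.07, 154.8], [-57.11, 237.11], [16.16, 152.29], [-177.93, 177.93]. Speed limits (degrees/s): [147.25, 147.25, 180, 180, 180, 180].

INTERFACE

Orientations are given as [roll, pitch, yaw] about the fixed x, y, z axes, in that order (R = Rz(yaw) Ry(pitch) Rx(roll)).
In Python, from plant import env gives the robot as it stands. The module is installed in compiled form; this text tells all that it offers.
- The arm moves only by the shell command python3 -m creep 'ROWS' [OPENING] [FORCE]. ROWS is a JSON object of lists of equal length, an entry for each row: "dp": the shift along the tool's x, y, z in m, a list of three; "spin": the turn about the tool's z in degrees. In form: {"dp": [[tx, ty, tz], ...], "spin": [spin, ...]}. A call has 1 to 12 rows; each row is the pose to reach, as a shift and turn from the pose commanded when the call began, along the tool's axes at that moment; what a row does not reach only later rows make up. A row lasts 1/12 s, in which the tool goes at most 41.7 mm and 7.16 degrees, less where a joint would pass 70% of its speed; a pose out of reach is approached as far as the arm can. A call with a gripper value outside its range is refused whole. OPENING is the closure, from 0 (fully open) to 1 (shut), set as the call begins (- or left out, the last holds). The fingers move at their own pace and stop on an object; FORCE is the grip in N (left out, the last holds). Time passes only in rows, so rows that repeat a pose let the fingers close. It gives the time, the measured TCP pose, the force, the opening and the grip force at its end, in the units of the state.
- env.sense(): the state, without advancing time (a new reading comes with each control period).
- env.camera(name): name is "scene" or "top" or "wrist"; returns the picture (480x640x3 uint8, red, green, blue); there is no depth.
- env.camera_params(name): a dict with "fov_y" (degrees; the focal length in pixels is half the picture's height over the tangent of half this angle, whatever the lens; pixels are square), "cx", "cy" (the principal point, pixels), "T" (4x4, takes a point from camera to world coordinates); the wrist camera has in their place "mount" (4x4, takes a point from camera to tool coordinates, whose origin is the TCP and whose axes are the flange's). Camera axes: x right, y down, z forward; pixel columns grow to the right and rows downward; lengths in m; the calibration is good to about 2 mm. A picture is of the moment at which its call begins: read the wrist's pose just before it. camera_params takes no time and is no camera call.
- env.job_done(): hands the job in; it is judged then, once.
The state is a dict: "t": time; "joint_positions": joint angles; "dq": joint speeds; "joint_torque": joint torques, N m; "tool_pos": TCP position; "eef_rot": TCP orientation; "wrist_force": force on the tool from outside, world axes, zero at the start; "wrist_torque": the same for the moment, N m; "grip_width": finger opening in m; "grasp_force": force on a finger pad.
Only numpy, scipy, OpenCV 4.12 (cv2) and the standard library are available. Lean on these libraries where they do the work, as an engineer would, in place of code of your own. Each camera call takes 0.05 s, during which the arm holds its last target. There are 200 camera calls.

## Working session

There is one attempt and no reset: what is moved stays moved. The work goes in short steps, Python scripts to look and compute and a shell command to move; the robot and the scene stay as the last step left them, time stands still between calls to the robot, and variables do not carry over. Pictures are saved under pics/ and viewed, at most 10 in all, crops included, and the job is handed in when it is done.

```bash
mkdir -p pics
python3 - <<'E'
from plant import env
import cv2,numpy as np
s=env.sense();print(s)
for n in("top","scene"):
    im=env.camera(n);cv2.imwrite(f"pics/{n}0.png",im[:,:,::-1]);p=env.camera_params(n);print(n,p)
print(env.camera_params("wrist"))
E
```

```text
{'t': 0.0, 'joint_positions': array([ 6.62338898e+01,  1.96347854e+01,  8.73798746e+01, -9.19198627e-06,
        7.30744984e+01, -8.36636449e+00]), 'dq': array([-0.01689825,  0.07923366,  0.09245306,  0.03880216, -0.03961804,
       -0.00677912]), 'joint_torque': array([ 2.08888869e-04, -4.31239307e+01, -2.44217670e+01,  7.17663788e-02,
        5.56269858e-02, -1.25376000e-04]), 'tool_pos': array([0.13922926, 0.50575751, 0.22604382]), 'eef_rot': array([-1.79911789e+02, -1.29640470e-02,  1.64600247e+02]), 'wrist_force': array([-0.47326268,  0.10545106,  0.62050402]), 'wrist_torque': array([0.02716899, 0.0175871 , 0.00155306]), 'grasp_force': 0.0, 'grip_width': 0.09172359210380497}
top {'fov_y': 44.02198278350255, 'cx': 321.6559262003742, 'cy': 244.3159890544628, 'T': array([[ 0.02240481, -0.99121044,  0.13038365,  0.32387379],
       [-0.9996115 , -0.02004764,  0.01936347, -0.10579682],
       [-0.01657939, -0.13076683, -0.99127451,  1.98377702],
       [ 0.        ,  0.        ,  0.        ,  1.        ]])}
scene {'fov_y': 49.98658170897448, 'cx': 327.9633741204129, 'cy': 237.2001508191274, 'T': array([[ 0.55339328, -0.52791617,  0.64425181, -0.27454566],
       [-0.83283994, -0.33998431,  0.43679321, -0.64625901],
       [-0.01155469, -0.77827707, -0.6278147 ,  0.99512847],
       [ 0.        ,  0.        ,  0.        ,  1.        ]])}
{'fov_y': 59.29559415111978, 'cx': 312.6031705159584, 'cy': 239.6818403596822, 'mount': array([[ 2.01490370e-04, -9.53622090e-01, -3.01006427e-01,
         8.06687100e-02],
       [ 9.99999969e-01,  2.35201781e-04, -7.57566893e-05,
         1.16845427e-04],
       [ 1.43040500e-04, -3.01006403e-01,  9.53622108e-01,
        -1.58472964e-01],
       [ 0.00000000e+00,  0.00000000e+00,  0.00000000e+00,
         1.00000000e+00]])}
```

View pics/top0.png

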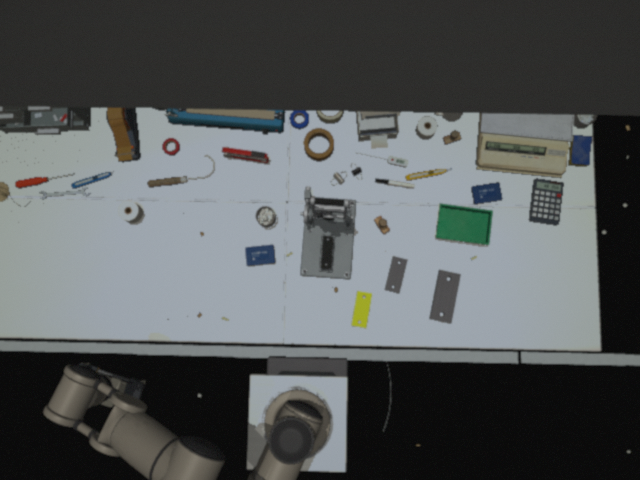

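View pics/scene0.png

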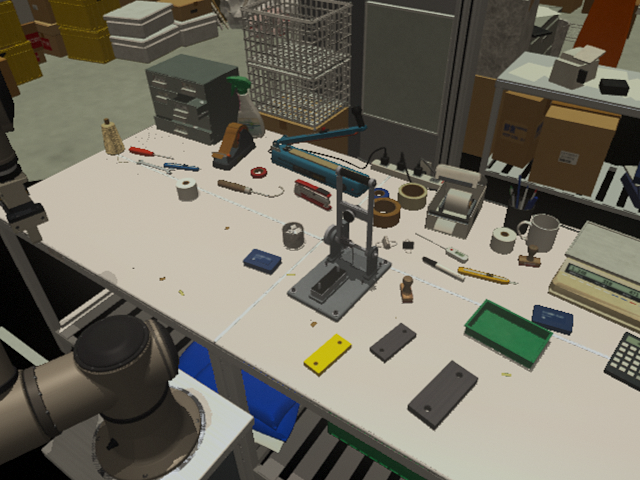

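The top view shows three two-holed plates: yellow at (362,309), small grey at (396,274) and large grey at (445,296). The one meant is the small grey at (396,274), because it is not yellow and is the smaller of the two greys. The press is at about (328,240), with its hinge away from the robot. The stamp is at (382,225), the ink pad at (260,255) and the seal tin at (265,216).

Run:
```python
import cv2
im=cv2.imread("pics/top0.png")
c=im[185:310,290:450];cv2.imwrite("pics/crop1.png",cv2.convertScaleAbs(cv2.resize(c,None,fx=4.8,fy=4.8,interpolation=cv2.INTER_CUBIC),alpha=1.5,beta=10))
```

```text
(no output)
```

View pics/crop1.png

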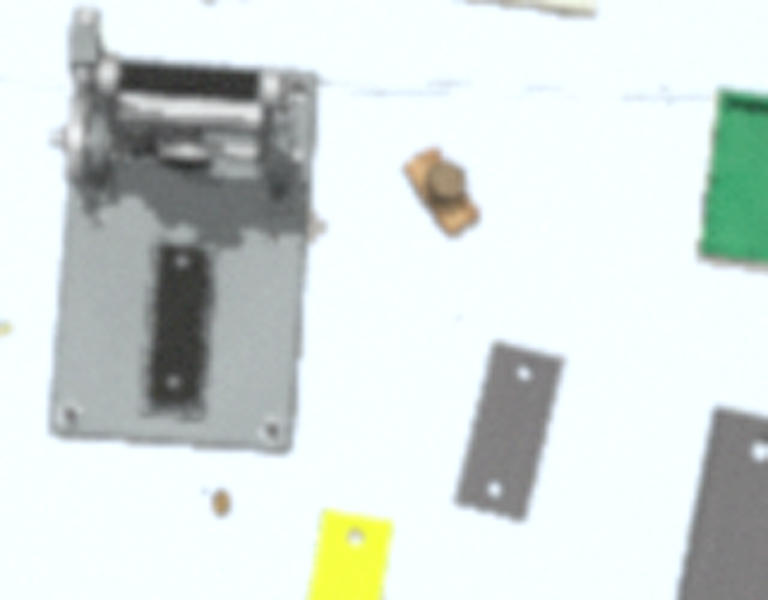

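The crop confirms the small grey plate: holes at crop (524,373) and (494,489). The bed pins are at (182,261) and (173,382), and the base's front corners at (52,435) and (290,452).

```bash
cat > h.py <<'E'
import numpy as np
from plant import env
from scipy.spatial.transform import Rotation as Ro
def ray(name,uv,z,sense=None):
    p=env.camera_params(name);f=240/np.tan(np.radians(p["fov_y"]/2))
    if "T" in p: T=p["T"]
    else:
        M=np.eye(4);M[:3,:3]=Ro.from_euler("xyz",sense["eef_rot"],degrees=True).as_matrix();M[:3,3]=sense["tool_pos"];T=M@p["mount"]
    d=T[:3,:3]@np.array([(uv[0]-p["cx"])/f,(uv[1]-p["cy"])/f,1]);o=T[:3,3]
    return o+d*(z-o[2])/d[2]
def line(a,b): # b->a direction is +x
    d=a-b;return (a+b)/2,np.hypot(*d[:2]),np.degrees(np.arctan2(d[1],d[0]))
def proj(name,P,sense):
    p=env.camera_params(name);f=240/np.tan(np.radians(p["fov_y"]/2))
    if "T" in p: T=p["T"]
    else:
        M=np.eye(4);M[:3,:3]=Ro.from_euler("xyz",sense["eef_rot"],degrees=True).as_matrix();M[:3,3]=sense["tool_pos"];T=M@p["mount"]
    c=T[:3,:3].T@(np.asarray(P)-T[:3,3]);return c[0]/c[2]*f+p["cx"],c[1]/c[2]*f+p["cy"]
E
python3 - <<'E'
from h import *
C=lambda u,v:((u+.5)/4.8+290-.5,(v+.5)/4.8+185-.5)
print("plate",line(ray("top",C(524,373),.012),ray("top",C(494,489),.012)))
print("pins",line(ray("top",C(182,261),.06),ray("top",C(173,382),.06)))
print("base",ray("top",C(52,435),.014),ray("top",C(290,452),.014))
print("stamp",ray("top",C(445,183),.06))
print("tin",ray("top",(265,216),.054),"pad",ray("top",(260,255),.019))
E
```

```text
plate (array([ 0.48755328, -0.3152926 ,  0.012     ]), np.float64(0.0833570123588704), np.float64(-14.038097197513128))
pins (array([ 0.55343684, -0.08483781,  0.06      ]), np.float64(0.08305834282581641), np.float64(-3.002711389180924))
base [0.47784615 0.00092846 0.014     ] [ 0.46954839 -0.16404052  0.014     ]
stamp [ 0.65231178 -0.2654984   0.06      ]
tin [0.66828842 0.12125854 0.054     ] pad [0.54219706 0.13747414 0.019     ]
```

```bash
cat >> h.py <<'E'
def go(P,yaw,s=None,frm=None):
    """dp, spin in tool axes from commanded (approx. measured) pose"""
    s=s or env.sense()
    R=Ro.from_euler("xyz",s["eef_rot"],degrees=True).as_matrix()
    d=R.T@(np.array(P)-s["tool_pos"]);sp=-(yaw-s["eef_rot"][2]);sp=(sp+180)%360-180
    print("dp",np.round(d,4),"spin",round(sp,2));return d,sp
E
python3 - <<'E'
from h import *
s=env.sense();go([.42,.15,.227],166,s);go([.478,-.315,.2],166,s)
E
```

```text
dp [-0.3652 -0.2685 -0.0006] spin -1.4
dp [-0.5446 -0.7014  0.0269] spin -1.4
```

```bash
python3 -m creep '{"dp":[[-0.365,-0.268,0],[-0.365,-0.268,0],[-0.365,-0.268,0],[-0.365,-0.268,0],[-0.365,-0.268,0],[-0.365,-0.268,0],[-0.365,-0.268,0],[-0.365,-0.268,0],[-0.365,-0.268,0],[-0.365,-0.268,0],[-0.365,-0.268,0],[-0.365,-0.268,0]],"spin":[-1.4,-1.4,-1.4,-1.4,-1.4,-1.4,-1.4,-1.4,-1.4,-1.4,-1.4,-1.4]}' 0
python3 -c "
from h import *
go([.478,-.315,.2],166)"
```

```text
t: 1.1
tool_pos: [0.4236, 0.1463, 0.2264]
eef_rot: [-179.9, 0.1, 165.7]
wrist_force: [0.3, 0.4, 0.4]
grip_width: 0.0916
grasp_force: 0.0
dp [-0.1668 -0.4335  0.0273] spin -0.32
```

```bash
python3 -m creep '{"dp":[[-0.167,-0.434,0.027],[-0.167,-0.434,0.027],[-0.167,-0.434,0.027],[-0.167,-0.434,0.027],[-0.167,-0.434,0.027],[-0.167,-0.434,0.027],[-0.167,-0.434,0.027],[-0.167,-0.434,0.027],[-0.167,-0.434,0.027],[-0.167,-0.434,0.027],[-0.167,-0.434,0.027],[-0.167,-0.434,0.027]],"spin":[0,0,0,0,0,0,0,0,0,0,0,0]}'
python3 -m creep '{"dp":[[0,0,0],[0,0,0],[0,0,0],[0,0,0]],"spin":[0,0,0,0]}'
python3 -c "
from h import *
import cv2
s=env.sense();print(s['tool_pos'],s['eef_rot'])
im=env.camera('wrist');cv2.imwrite('pics/w1.png',im[:,:,::-1])
for x,y in((.042,0),(-.042,0),(0,0)):
    c,sn=np.cos(np.radians(-14)),np.sin(np.radians(-14));print(proj('wrist',[.4876+c*x,-.3153+sn*x,.012],s))
"
```

```text
t: 2.1
tool_pos: [0.477, -0.316, 0.1984]
eef_rot: [-179.9, 0.0, 165.8]
wrist_force: [-0.6, 0.9, 0.1]
grip_width: 0.0921
grasp_force: 0.0
t: 2.43
tool_pos: [0.4773, -0.3088, 0.2]
eef_rot: [180.0, -0.0, 166.1]
wrist_force: [0.3, 0.4, -0.0]
grip_width: 0.0916
grasp_force: 0.0
[ 0.47733408 -0.30882181  0.20000236] [ 1.79975062e+02 -3.89546441e-03  1.66107256e+02]
(np.float64(307.9986462950383), np.float64(266.6176208907844))
(np.float64(307.87434316759806), np.float64(170.8298768495479))
(np.float64(307.9386880576309), np.float64(220.41392178669875))
```

View pics/w1.png

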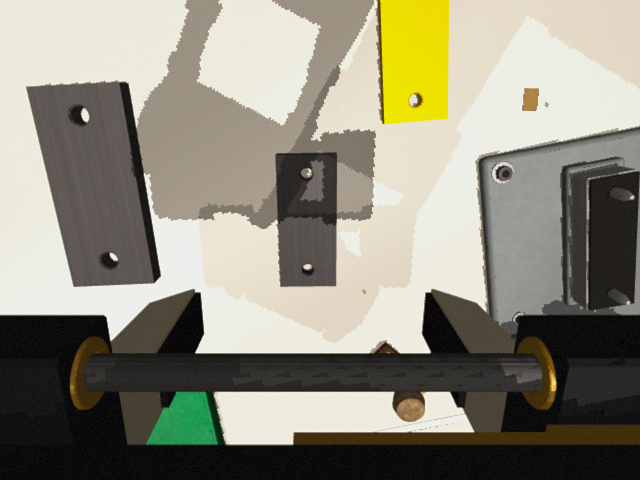

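The plate's holes are at (306.5,174) and (307.5,268.5), within 3 px of the prediction. The tool is already parallel to the plate.

```bash
python3 -c "
from h import *
s=env.sense()
a,b=ray('wrist',(307.5,268.5),.012,s),ray('wrist',(306.5,174),.012,s)
c,l,y=line(a,b);print(c,l,y)
go([c[0],c[1],.1],y+180,s);go([c[0],c[1],.004],y+180,s)
"
```

```text
[ 0.48970417 -0.31682501  0.012     ] 0.0832163321700102 -13.52259799569795
dp [-0.0138 -0.0047  0.1001] spin -0.37
dp [-0.0138 -0.0047  0.1961] spin -0.37
```

```bash
python3 -m creep '{"dp":[[-0.014,-0.005,0.04],[-0.014,-0.005,0.08],[-0.014,-0.005,0.12],[-0.014,-0.005,0.15],[-0.014,-0.005,0.175],[-0.014,-0.005,0.19],[-0.014,-0.005,0.196],[-0.014,-0.005,0.196],[-0.014,-0.005,0.196],[-0.014,-0.005,0.196],[-0.014,-0.005,0.196]],"spin":[-0.4,-0.4,-0.4,-0.4,-0.4,-0.4,-0.4,-0.4,-0.4,-0.4,-0.4]}'
python3 -m creep '{"dp":[[0,0,0],[0,0,0],[0,0,0],[0,0,0],[0,0,0],[0,0,0],[0,0,0],[0,0,0],[0,0,0],[0,0,0]],"spin":[0,0,0,0,0,0,0,0,0,0]}' 0.7 25
```

```text
t: 3.4
tool_pos: [0.4904, -0.3193, 0.0053]
eef_rot: [-179.9, 0.1, 166.4]
wrist_force: [-0.6, -0.3, -0.3]
grip_width: 0.0921
grasp_force: 0.0
t: 4.23
tool_pos: [0.4895, -0.3187, 0.0036]
eef_rot: [180.0, -0.0, 166.4]
wrist_force: [-0.6, 0.0, 0.9]
grip_width: 0.0496
grasp_force: 25.0
```

```bash
python3 -c "
from h import *
go([.49,-.22,.2],177)"
python3 -m creep '{"dp":[[0,0,-0.03],[0,0,-0.06],[0,0,-0.1],[0,0,-0.14],[0,0,-0.17],[0,0,-0.196],[0,0,-0.196],[0,0,-0.196]],"spin":[0,0,0,0,0,0,0,0]}'
```

```text
dp [ 0.0228  0.0961 -0.1963] spin -10.6
t: 4.9
tool_pos: [0.4899, -0.3193, 0.2008]
eef_rot: [-179.9, 0.1, 166.4]
wrist_force: [-1.1, 0.9, -1.8]
grip_width: 0.0495
grasp_force: 25.0
```

```bash
python3 -m creep '{"dp":[[0.008,0.03,0],[0.015,0.06,0],[0.02,0.08,0],[0.023,0.096,0],[0.023,0.096,0],[0.023,0.096,0],[0.023,0.096,0],[0.023,0.096,0],[0.023,0.096,0]],"spin":[-3,-6,-9,-10.6,-10.6,-10.6,-10.6,-10.6,-10.6]}'
python3 -c "
from h import *
import cv2
s=env.sense();print(s['tool_pos'],s['eef_rot'])
im=env.camera('wrist');cv2.imwrite('pics/w2.png',im[:,:,::-1])
"
```

```text
t: 5.65
tool_pos: [0.4895, -0.221, 0.1991]
eef_rot: [180.0, -0.0, 176.9]
wrist_force: [1.1, 0.1, -1.1]
grip_width: 0.0502
grasp_force: 25.0
[ 0.48954111 -0.22100733  0.19914557] [ 1.79982628e+02 -4.08307053e-02  1.76919458e+02]
```

View pics/w2.png

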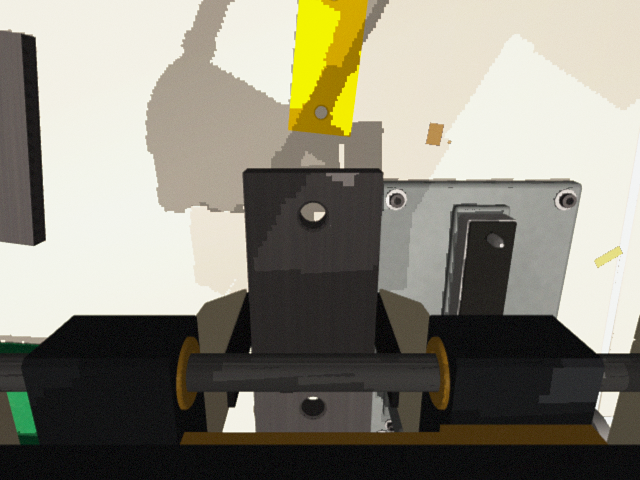

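```bash
python3 -c "
import cv2
im=cv2.imread('pics/w2.png')
c=im[170:320,370:590]
a=cv2.resize(im[220:260,460:520],None,fx=7,fy=7,interpolation=cv2.INTER_CUBIC)
b=cv2.resize(im[190:230,290:340],None,fx=7,fy=7,interpolation=cv2.INTER_CUBIC)
d=cv2.resize(im[390:430,290:340],None,fx=7,fy=7,interpolation=cv2.INTER_CUBIC)
import numpy as np
o=np.zeros((570,780,3),'uint8');o[:280,:420]=a;o[:280,425:775]=b;o[285:565,425:775]=d
cv2.imwrite('pics/c2.png',cv2.convertScaleAbs(o,alpha=1.6))
"
```

```text
(no output)
```

View pics/c2.png

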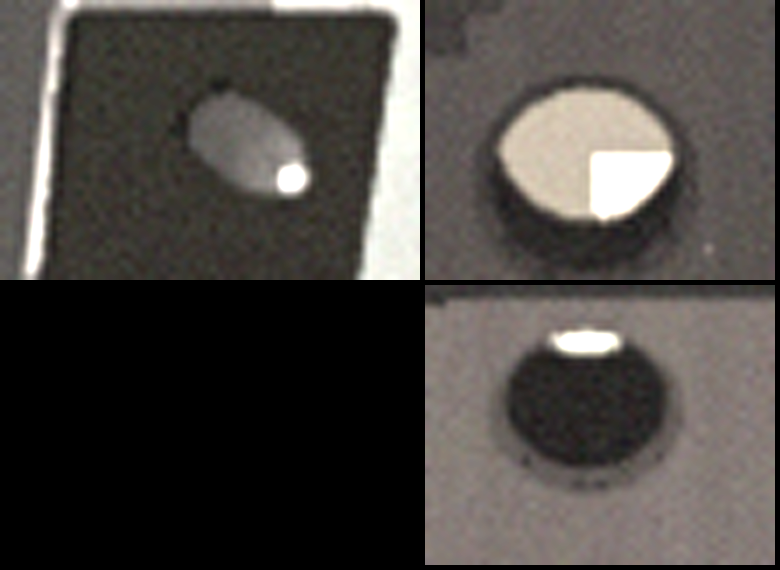

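```bash
python3 -c "
from h import *
s=env.sense()
for h in (.007,.0084,.010):
    z=s['tool_pos'][2]+h
    a,b=ray('wrist',(313.6,407.1),z,s),ray('wrist',(312.9,214.3),z,s)
    c,l,y=line(a,b);R=Ro.from_euler('xyz',s['eef_rot'],degrees=True).as_matrix();print(h,c-s['tool_pos'],R.T@(c-s['tool_pos']),l,y)
t=ray('wrist',(501.2,245.1),.063,s);b=ray('wrist',(490.5,237.5),.045,s);print('pin',t,b)
l,r=ray('wrist',(397,200),.014,s),ray('wrist',(567,200),.014,s);print(l,r,line(r,l))
for p in (t,b):
  print('seat',p+.042*np.array([np.cos(np.radians(-3)),np.sin(np.radians(-3)),0]))
"
```

```text
0.007 [2.57839205e-05 1.36063419e-04 7.00000000e-03] [-1.51091653e-05  1.38945508e-04 -6.99997457e-03] 0.0854255694944912 -2.849912716486351
0.0084 [-0.00071817  0.00017328  0.0084    ] [ 0.00073043  0.00013653 -0.00839962] 0.08463621850121823 -2.849912716486352
0.01 [-0.00156839  0.00021582  0.01      ] [ 0.00158248  0.00013377 -0.00999921] 0.08373410308033455 -2.8499127164863514
pin [ 0.51345465 -0.08331068  0.063     ] [ 0.5131333  -0.08396165  0.045     ]
[ 0.48652689 -0.15070555  0.014     ] [ 0.49407454 -0.00975669  0.014     ] (array([ 0.49030071, -0.08023112,  0.014     ]), np.float64(0.14115080045922254), np.float64(86.93480367096741))
seat [ 0.55539709 -0.08550879  0.063     ]
seat [ 0.55507574 -0.08615976  0.045     ]
```

```bash
python3 -c "
from h import *
go([.5555,-.0856,.085],176.9)"
```

```text
dp [-0.0586  0.1386  0.1143] spin 0.02
```

```bash
python3 -m creep '{"dp":[[0,0.03,0.02],[-0.01,0.06,0.05],[-0.03,0.1,0.08],[-0.05,0.125,0.1],[-0.0586,0.1386,0.11],[-0.0586,0.1386,0.1143],[-0.0586,0.1386,0.1143],[-0.0586,0.1386,0.1143],[-0.0586,0.1386,0.1143],[-0.0586,0.1386,0.1143]],"spin":[0,0,0,0,0,0,0,0,0,0]}'
python3 -c "
from h import *
import cv2
s=env.sense();print(s['tool_pos'],s['eef_rot']);go([.5555,-.0856,.085],176.9)
im=env.camera('scene')
w=env.camera('wrist')
a=cv2.resize(im[215:330,270:410],None,fx=4,fy=4,interpolation=cv2.INTER_CUBIC)
cv2.imwrite('pics/s3.png',np.hstack([a[:460],cv2.resize(w[170:450,240:390],(240,460))])[:,:,::-1])
"
```

```text
t: 6.53
tool_pos: [0.5557, -0.0862, 0.0865]
eef_rot: [-180.0, 0.1, 176.9]
wrist_force: [0.1, -0.2, -2.2]
grip_width: 0.0498
grasp_force: 25.0
[ 0.55568338 -0.08619128  0.08651424] [-1.79971395e+02  1.02430581e-01  1.76894566e+02]
dp [0.0002 0.0006 0.0015] spin -0.01
```

View pics/s3.png

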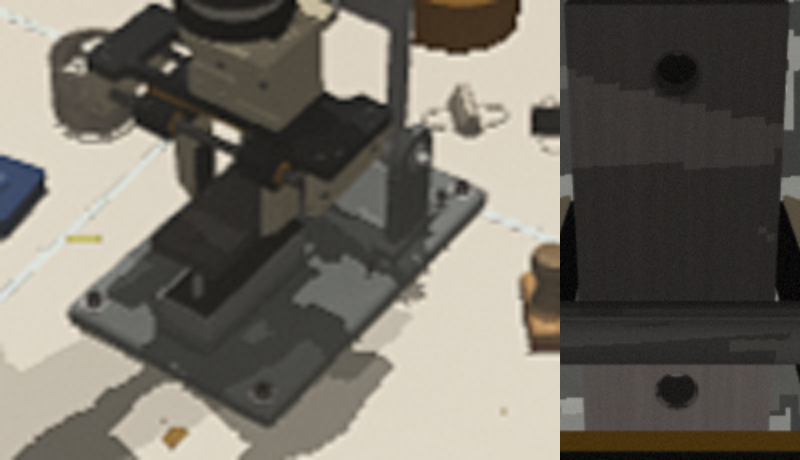

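The plate hangs level over the bed, with the near pin visible under its front end at crop (200,285) and nothing touched. I'll lower it, watching the force.

```bash
python3 -m creep '{"dp":[[0,0,0.005],[0,0,0.01],[0,0,0.014],[0,0,0.018],[0,0,0.02],[0,0,0.022],[0,0,0.024],[0,0,0.025]],"spin":[0,0,0,0,0,0,0,0]}'
python3 -m creep '{"dp":[[0,0,0],[0,0,0],[0,0,0]],"spin":[0,0,0]}'
```

```text
t: 7.3
tool_pos: [0.5555, -0.0848, 0.0601]
eef_rot: [180.0, -0.0, 177.0]
wrist_force: [-0.0, 0.1, -1.6]
grip_width: 0.0498
grasp_force: 25.0
t: 7.55
tool_pos: [0.5556, -0.0848, 0.0605]
eef_rot: [180.0, 0.0, 177.0]
wrist_force: [-0.4, 0.2, -1.7]
grip_width: 0.0497
grasp_force: 25.0
```

```bash
python3 -m creep '{"dp":[[0,0,0.002],[0,0,0.004],[0,0,0.006],[0,0,0.008],[0,0,0.009],[0,0,0.0105],[0,0,0.0105],[0,0,0.0105],[0,0,0.0105]],"spin":[0,0,0,0,0,0,0,0,0]}'
```

```text
t: 8.3
tool_pos: [0.5556, -0.0848, 0.0499]
eef_rot: [180.0, 0.0, 177.0]
wrist_force: [0.3, -0.4, -1.7]
grip_width: 0.0497
grasp_force: 25.0
```

```bash
python3 -m creep '{"dp":[[0,0,0.0005],[0,0,0.001],[0,0,0.0013],[0,0,0.0013],[0,0,0.0013]],"spin":[0,0,0,0,0]}'
```

```text
t: 8.72
tool_pos: [0.5556, -0.0848, 0.0486]
eef_rot: [180.0, 0.0, 177.0]
wrist_force: [-0.0, -0.4, -1.5]
grip_width: 0.0495
grasp_force: 25.0
```

```bash
python3 -m creep '{"dp":[[0,0,0.0005],[0,0,0.001],[0,0,0.001]],"spin":[0,0,0]}'
python3 -m creep '{"dp":[[0,0,0],[0,0,0],[0,0,0],[0,0,0],[0,0,0],[0,0,0],[0,0,0],[0,0,0]],"spin":[0,0,0,0,0,0,0,0]}' 0.2
python3 -m creep '{"dp":[[0,0,-0.02],[0,0,-0.05],[0.01,0,-0.08],[0.03,0,-0.11],[0.05,0,-0.14],[0.05,0,-0.15],[0.05,0,-0.15],[0.05,0,-0.15]],"spin":[0,0,0,0,0,0,0,0]}'
python3 -c "
from h import *
import cv2
s=env.sense();print(s['tool_pos'],s['eef_rot'])
w=env.camera('wrist');im=env.camera('scene')
a=cv2.resize(im[150:330,270:410],None,fx=3.2,fy=3.2,interpolation=cv2.INTER_CUBIC)
b=cv2.resize(w[100:400,230:400],(326,576))
cv2.imwrite('pics/s4.png',np.hstack([a,b])[:,:,::-1])
"
```

```text
t: 8.97
tool_pos: [0.5556, -0.0848, 0.0486]
eef_rot: [-180.0, 0.0, 177.0]
wrist_force: [-3.2, 0.6, 6.6]
grip_width: 0.0496
grasp_force: 25.0
t: 9.63
tool_pos: [0.5555, -0.0848, 0.0476]
eef_rot: [180.0, -0.0, 177.0]
wrist_force: [0.1, -0.8, 0.5]
grip_width: 0.0733
grasp_force: 0.0
t: 10.3
tool_pos: [0.5061, -0.0823, 0.1975]
eef_rot: [-180.0, 0.1, 177.0]
wrist_force: [-0.1, -0.5, -0.8]
grip_width: 0.0733
grasp_force: 0.0
[ 0.50612346 -0.08230752  0.19749243] [-1.79991827e+02  7.32828017e-02  1.76993794e+02]
```

View pics/s4.png

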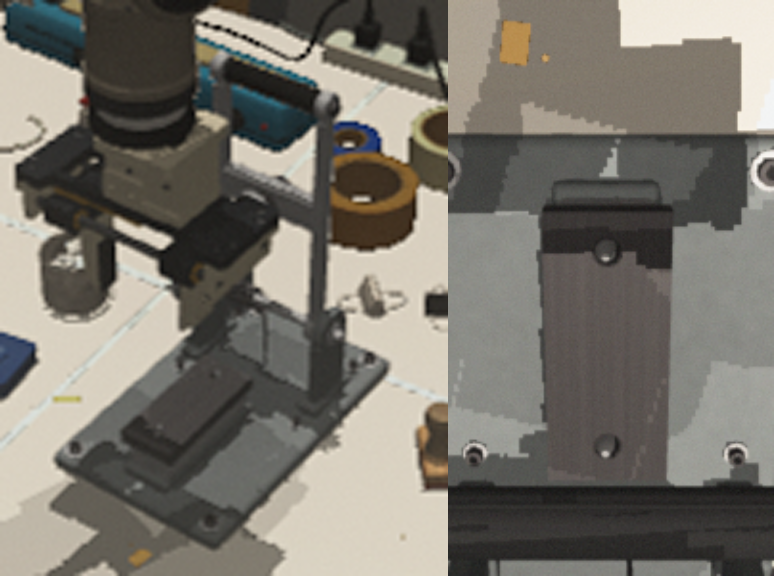

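The plate lies flat on the bed with both pin tips showing in its holes, at right-panel (606,250) and (606,446). The lever is still upright. Next is the handle.

```bash
python3 -c "
from h import *
s=env.sense();print(s['joint_positions'])
c,sn=np.cos(np.radians(-3)),np.sin(np.radians(-3))
S=np.array([.5556,-.085])
for th in np.radians([0,15,30,45,60,75,90]):
    x=.115-.22*np.sin(th);print(np.round(S+x*np.array([c,sn]),4),round(.087+.22*np.cos(th)-.019,4))
H=S+.115*np.array([c,sn])
print(proj('top',[*H,.307],s),proj('scene',[*H,.307],s))
go([.52,-.083,.35],87);go([*H,.35],87)
"
```

```text
[-1.78070554e+01  1.99079269e+01  9.20172125e+01  1.20929162e-02
  6.82183679e+01 -1.04812570e+02]
[ 0.6704 -0.091 ] 0.288
[ 0.6136 -0.088 ] 0.2805
[ 0.5606 -0.0853] 0.2585
[ 0.5151 -0.0829] 0.2236
[ 0.4802 -0.081 ] 0.178
[ 0.4582 -0.0799] 0.1249
[ 0.4507 -0.0795] 0.068
(np.float64(328.88484559146383), np.float64(201.01268730651122)) (np.float64(355.43321566534036), np.float64(176.1854684209709))
dp [-1.420e-02 -1.000e-04 -1.541e-01] spin 90.0
dp [-0.1648 -0.0002 -0.1545] spin 90.0
```

```bash
python3 -m creep '{"dp":[[0,0,-0.03],[0,0,-0.06],[0,0,-0.09],[0,0,-0.12],[0,0,-0.14],[0,0,-0.154],[0,0,-0.154],[0,0,-0.154],[0,0,-0.154],[0,0,-0.154],[0,0,-0.154],[0,0,-0.154]],"spin":[7,14,21,28,35,42,49,56,63,70,77,84]}' 0.3
python3 -m creep '{"dp":[[0,0,0],[0,0,0],[0,0,0]],"spin":[6,6,6]}'
python3 -c "
from h import *
go([.6704,-.091,.35],87)"
```

```text
t: 11.4
tool_pos: [0.506, -0.0822, 0.3494]
eef_rot: [-179.8, -0.1, 92.7]
wrist_force: [-0.6, 0.6, 0.9]
grip_width: 0.0644
grasp_force: 0.0
t: 11.65
tool_pos: [0.5059, -0.0822, 0.35]
eef_rot: [-179.8, -0.0, 87.2]
wrist_force: [-0.1, -0.4, -0.2]
grip_width: 0.064
grasp_force: 0.0
dp [-0.0007  0.1647 -0.0005] spin 0.18
```

```bash
python3 -m creep '{"dp":[[0,0.03,0],[0,0.06,0],[0,0.09,0],[0,0.12,0],[0,0.145,0],[0,0.1647,0],[0,0.1647,0],[0,0.1647,0],[0,0.1647,0],[0,0.1647,0]],"spin":[0,0,0,0,0,0,0,0,0,0]}'
python3 -c "
from h import *
import cv2
s=env.sense();go([.6704,-.091,.288],87)
w=env.camera('wrist');im=env.camera('scene')
a=cv2.resize(im[100:280,290:430],None,fx=2.5,fy=2.5,interpolation=cv2.INTER_CUBIC)
cv2.imwrite('pics/s5.png',np.hstack([a,cv2.resize(w[:,100:540],(412,450))])[:,:,::-1])
"
```

```text
t: 12.48
tool_pos: [0.6694, -0.0908, 0.352]
eef_rot: [180.0, -0.0, 87.1]
wrist_force: [-0.1, -0.4, 0.6]
grip_width: 0.0643
grasp_force: 0.0
dp [-0.0001  0.001   0.064 ] spin 0.05
```

View pics/s5.png

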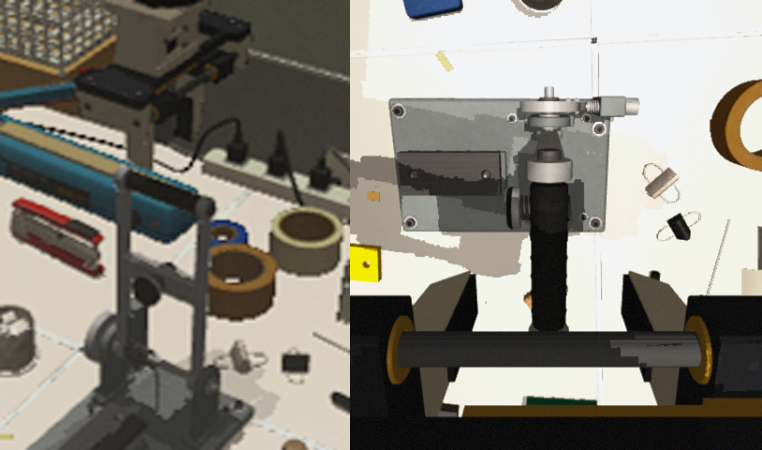

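The handle runs midway between the open fingers in the wrist view, at column 548 with the fingers at 475 and 625, and the plate is still seated. I'll descend and pinch.

```bash
python3 -m creep '{"dp":[[0,0,0.02],[0,0,0.035],[0,0,0.05],[0,0,0.06],[0,0,0.064],[0,0,0.064],[0,0,0.064]],"spin":[0,0,0,0,0,0,0]}'
python3 -m creep '{"dp":[[0,0,0],[0,0,0],[0,0,0],[0,0,0],[0,0,0],[0,0,0],[0,0,0],[0,0,0],[0,0,0],[0,0,0]],"spin":[0,0,0,0,0,0,0,0,0,0]}' 0.95 40
python3 -c "
from h import *
s=env.sense();P=s['tool_pos'];print(P)
u=np.array([np.cos(np.radians(-3)),np.sin(np.radians(-3))])
for d in range(6,97,6):
    t=np.radians(min(d,91));x=-.22*np.sin(t);print(d,end=' ');go([*(P[:2]+x*u),P[2]-.22*(1-np.cos(t))],87,s)
"
```

```text
t: 13.17
tool_pos: [0.67, -0.0909, 0.2886]
eef_rot: [179.9, 0.0, 87.0]
wrist_force: [-0.3, 0.5, 1.3]
grip_width: 0.064
grasp_force: 0.0
t: 14.0
tool_pos: [0.6695, -0.0908, 0.2876]
eef_rot: [-179.9, -0.0, 87.0]
wrist_force: [-4.6, 0.3, 1.0]
grip_width: 0.0188
grasp_force: 40.0
[ 0.66953373 -0.09080188  0.28758926]
6 dp [-0.     -0.023   0.0012] spin -0.01
12 dp [-0.     -0.0457  0.0049] spin -0.01
18 dp [-0.     -0.068   0.0109] spin -0.01
24 dp [-0.     -0.0895  0.0191] spin -0.01
30 dp [-0.     -0.11    0.0296] spin -0.01
36 dp [-0.     -0.1293  0.0422] spin -0.01
42 dp [-0.     -0.1471  0.0567] spin -0.01
48 dp [-0.     -0.1634  0.073 ] spin -0.01
54 dp [-0.     -0.1779  0.0909] spin -0.01
60 dp [-0.     -0.1904  0.1103] spin -0.01
66 dp [-0.     -0.2008  0.1308] spin -0.01
72 dp [-0.     -0.209   0.1523] spin -0.01
78 dp [-0.     -0.215   0.1745] spin -0.01
84 dp [-0.     -0.2185  0.1973] spin -0.01
90 dp [-1.000e-04 -2.197e-01  2.203e-01] spin -0.01
96 dp [-1.000e-04 -2.197e-01  2.241e-01] spin -0.01
```

```bash
python3 -m creep '{"dp":[[0,-0.0115,0.0003],[0,-0.023,0.0012],[0,-0.034,0.003],[0,-0.0457,0.0049],[0,-0.057,0.0077],[0,-0.068,0.0109],[0,-0.079,0.0148],[0,-0.0895,0.0191],[0,-0.1,0.0241],[0,-0.11,0.0296],[0,-0.11,0.0296]],"spin":[0,0,0,0,0,0,0,0,0,0,0]}'
python3 -c "
from h import *
S=np.array([.66953373,-.09080188,.28758926]);s=env.sense();d=s['tool_pos']-S;print(d,np.degrees(np.arcsin(np.hypot(*d[:2])/.22)))"
```

```text
t: 14.92
tool_pos: [0.5588, -0.0849, 0.258]
eef_rot: [-179.9, -0.0, 87.0]
wrist_force: [-3.2, 1.0, 2.2]
grip_width: 0.0188
grasp_force: 40.0
[-0.11072995  0.0059151  -0.02961309] 30.267353664559277
```

```bash
python3 -m creep '{"dp":[[0,-0.0098,0.0059],[0,-0.0193,0.0126],[0,-0.0285,0.0194],[0,-0.0371,0.0271],[0,-0.0456,0.0348],[0,-0.0534,0.0434],[0,-0.061,0.052],[0,-0.0679,0.0613],[0,-0.0745,0.0706],[0,-0.0804,0.0807],[0,-0.086,0.0905],[0,-0.0908,0.1012]],"spin":[0,0,0,0,0,0,0,0,0,0,0,0]}'
python3 -m creep '{"dp":[[0,0,0],[0,0,0]],"spin":[0,0]}'
python3 -c "
from h import *
S=np.array([.66953373,-.09080188,.28758926]);s=env.sense();d=s['tool_pos']-S;print(d,np.hypot(*d[:2]))"
```

```text
t: 15.92
tool_pos: [0.4684, -0.0799, 0.1572]
eef_rot: [-179.9, -0.0, 87.0]
wrist_force: [-8.3, 3.2, 9.9]
grip_width: 0.0187
grasp_force: 40.0
t: 16.08
tool_pos: [0.468, -0.0799, 0.1564]
eef_rot: [-179.7, -0.1, 87.0]
wrist_force: [-8.8, 1.7, 6.0]
grip_width: 0.0188
grasp_force: 40.0
[-0.20150844  0.01088672 -0.13114169] 0.20180231334670143
```

```bash
python3 -m creep '{"dp":[[0,-0.0046,0.0104],[0,-0.0082,0.0215],[0,-0.0117,0.0323],[0,-0.0142,0.0437],[0,-0.0165,0.0548],[0,-0.0177,0.0665],[0,-0.0189,0.0777],[0,-0.019,0.0892],[0,-0.019,0.0892],[0,-0.019,0.0892]],"spin":[0,0,0,0,0,0,0,0,0,0]}'
python3 -c "
from h import *
S=np.array([.66953373,-.09080188,.28758926]);s=env.sense();d=s['tool_pos']-S;print(d,np.hypot(*d[:2]))"
```

```text
t: 16.92
tool_pos: [0.4493, -0.0789, 0.0673]
eef_rot: [-179.8, -0.1, 87.0]
wrist_force: [-9.5, 2.0, 12.5]
grip_width: 0.0188
grasp_force: 40.0
[-0.22026571  0.01192999 -0.22027356] 0.22058854581980356
```

```bash
python3 -m creep '{"dp":[[0,0,0.0015],[0,0,0.003],[0,0,0.0045],[0,0,0.0045],[0,0,0.0045],[0,0,0.0045],[0,0,0.0045],[0,0,0.0045],[0,0,0.0045],[0,0,0.0045],[0,0,0.0045],[0,0,0.0045]],"spin":[0,0,0,0,0,0,0,0,0,0,0,0]}'
python3 -c "
from h import *
import cv2
s=env.sense();print(s['tool_pos'],s['wrist_force'])
w=env.camera('wrist');im=env.camera('scene')
a=cv2.resize(im[190:340,270:410],None,fx=3,fy=3,interpolation=cv2.INTER_CUBIC)
cv2.imwrite('pics/s6.png',np.hstack([a,cv2.resize(w[:,260:640],(356,450))])[:,:,::-1])
"
```

```text
t: 17.92
tool_pos: [0.4493, -0.0789, 0.0636]
eef_rot: [-179.8, -0.0, 87.0]
wrist_force: [-9.2, 1.5, 14.2]
grip_width: 0.019
grasp_force: 40.0
[ 0.44932377 -0.07890483  0.0635657 ] [-9.19399318  1.5110148  14.18967336]
```

View pics/s6.png

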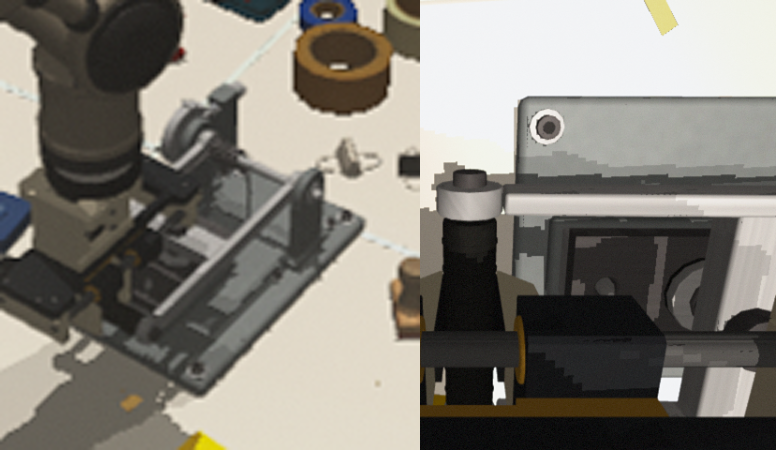

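The lever is level with the pad down on the seated plate, and the handle is pinched between the fingers. The push of 14 N matches the third stop, so I'm handing in.

```bash
python3 -c "
from plant import env
print(env.job_done())"
```

```text
the job is handed in; nothing more can be done
None
```

The job is handed in: the backplate is seated over both pins, and the gripper is holding the lever down at about the third stop with a 14 N push. The hand-in returned no verdict.

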